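# Take apart the drip coffee filter

## Robot

A 6-joint arm with a two-finger parallel gripper is mounted at the origin on the work surface. World frame = base frame: x ahead of the robot, y to its left, z up, the work surface at z = 0. Lengths are in mm, angles in degrees, forces in N, time in s.
With the tool pointing down it reaches from about 375 to 825 mm from the base axis. Payload 5.5 kg.
Tool frame: the origin (TCP) lies between the finger pads; the fingertips stand 11 mm ahead of it and the grasp point (between the pads) lies 8 mm behind it; y points along the fingers, x is the direction in which the jaws open and shut, and the axes are right-handed (so a half turn about y gives the same grasp; the last joint's range is limited). The gripper opens to 85 mm and grips with 20 to 120 N. Pads are 22 mm wide; open, the fingers measure 114 mm over their backs; the gripper's body (76 mm by 85 mm) begins 54 mm behind the grasp point. The pads swing forward as they close: fully open they stand 13 mm farther back than shut.
Start: joints at [75.516, 17.962, -2.699, 69.339, 0, 90], TCP at [150.066, 580.926, 242.299] pointing down, gripper open.
Joint ranges: [-152.73, 152.73], [-39.44, 99.34], [-58.76, 71.6], [-118.89, 123.64], [-81.53, 83.1], [-180, 180]. Speed limits (degrees/s): [136.94, 136.94, 172.46, 180, 180, 180].

## Interface

Orientations are given as [roll, pitch, yaw] about the fixed x, y, z axes, in that order (R = Rz(yaw) Ry(pitch) Rx(roll)).
In Python, from rig import manip gives the robot as it stands.
- The arm moves only by the tool drive_tool, never from a script. Its argument "moves" is a list of rows, each an object of numbers: "gripper": the opening, from -1 (shut) to 1 (fully open); "dx", "dy", "dz": the shift along the tool's x, y, z in m; "yaw": the turn about the tool's y in rad. A call has 1 to 12 rows; each row shifts and turns the commanded pose from where the row before left it, along the tool's axes as they then stand; what a row does not reach is not made up. A row lasts 1/12 s, in which the tool goes at most 41.7 mm and 7.16 degrees, less where a joint would pass 70% of its speed; a pose out of reach is approached as far as the arm can. A call with a gripper value outside its range is refused whole. The fingers move at their own pace and stop on an object; the grip force is fixed at half the most. Time passes only in rows, so rows that do not move let the fingers close. It gives the time, the measured TCP pose, the force and the opening at its end, in the units of the state.
- manip.sense(): the state, without advancing time (a new reading comes with each control period).
- manip.read_camera(name): name is "scene" or "top" or "wrist"; returns a dict with "image" (420x560x3 uint8, red, green, blue), "camera_matrix" (3x3 intrinsics, pixels), "dist_coeffs" ([k1, k2, p1, p2, k3] as OpenCV has them; the pictures are not rectified), "rvec" (rotation vector, rad) and "tvec" (3), from world to camera coordinates, as OpenCV has them; the wrist camera has in their place "hand_eye" (4x4, takes a point from camera to tool coordinates, whose origin is the TCP and whose axes are the tool frame's). Camera axes: x right, y down, z forward; pixel columns grow to the right and rows downward; lengths in mm; the calibration is good to about 2 mm. A picture is of the moment at which its call begins: read the wrist's pose just before it. There is no depth.
- manip.hand_in(): hands the job in, once; it reports no verdict.
The state is a dict: "clock": time; "qpos": joint angles; "qd": joint speeds; "joint_efforts": joint torques, N m; "ee_pos": TCP position; "tool_rot": TCP orientation; "contact_force": force on the tool from outside, world axes, zero at the start; "wrist_torque": the same for the moment, N m; "gripper_width": opening from 0.0 (shut) to 1.0 (fully open).
Only numpy, scipy, OpenCV 4.12 (cv2) and the standard library are available. Lean on these libraries where they do the work, as an engineer would, in place of code of your own. Each camera call takes 0.05 s, during which the arm holds its last target. There are 200 camera calls.

## Task

A steel coffee filter is sitting in the mouth of a glass cup with its plastic lid on top. Take it apart for drying: first lift off the lid and lay it, knob up, on the rectangular bamboo board, and only then lift the filter out and stand it upright on the same board beside the lid, setting both down gently. Leave the glass cup standing where it is.

Things in the scene. Friction and masses are not known exactly. Their poses are not given: they have to be found in the camera images.
- lid_knob (a point): White plastic lid on the filter: disc 62 mm across, 4 mm thick; plug 44 mm across, 6 mm deep under it (3 mm play in the filter); upright round knob 20 mm across, 28 mm tall on top. Point on its axis in the knob: 20 mm above the disc's top, 8 mm below the knob's top, 30 mm above the plug's underside, on which it rests when laid down. z up. 35 g. A jar nearby has a similar knob: not this one.
- filter_grip (a point): Steel filter, 62 mm tall: chamber 56 mm across outside, 47 mm tall, open on top; below it a flange 88 mm across, 3 mm thick; below that a foot 56 mm across, 12 mm deep, hanging in the cup's mouth (6 mm play), flange on the cup's rim. Lifts straight out. Point on its axis in the chamber: 40 mm above the foot's underside, 25 mm above the flange's top, 22 mm below the rim. z up. About 140 g.
- cup: Clear glass cup, straight, 76 mm across and 90 mm tall, wall 4 mm, standing loose on the counter, about 260 g. It is the one with the steel filter in its mouth. Origin at the centre of its underside, z up.
- board: Bamboo draining board lying fixed on the counter, a plain rectangle 250 mm (its x axis) by 150 mm (its y axis), 15 mm thick, brown with fine dark lines running lengthwise. Origin at the centre of its underside, so that its top is 15 mm higher; z up. It lies to the robot's left or right; a round cork mat with a green bowl is on the other side.
Mind the look-alikes: they are no part of the job. What is shaped like the part that bears lid_knob but orange or pink is not meant.

How it is judged:
By the outcome, as a careful person would: the job done as asked, in the order asked, and still so for the second after the job is handed in, with the robot touching nothing.
It also fails if it takes over 64 s, if anything falls off the work surface, if the arm or the gripper's body presses on something with over 40 N, if the wrist force passes 120 N, or if a joint passes its speed limit or range.

## Working session

There is one attempt and no reset: what is moved stays moved. The work goes in short steps, Python scripts to look and compute and a tool call to move; the robot and the scene stay as the last step left them, time stands still between calls to the robot, and variables do not carry over. Pictures are saved under pics/ and viewed, about 8 in all and at most 12, crops included, and the job is handed in when it is done.

Besides the shell and the picture viewer there is one more tool, called after "Request:" in YAML: its name, and indented under it one key for each argument. drive_tool: Moves the arm, as the interface text tells. Its arguments: {"type":"object","properties":{"moves":{"type":"array"}},"required":["moves"]}

```bash
ls; mkdir -p pics; python3 - <<'E'
from rig import manip
import cv2,numpy as np
print(manip.sense())
ims=[]
for n in("scene","top"):
    c=manip.read_camera(n); cv2.imwrite(f"pics/{n}0.png",c["image"][:,:,::-1]); 
    print(n,c["camera_matrix"],c["dist_coeffs"],c["rvec"],c["tvec"])
E
```

```text
pics
{'clock': 0.0, 'qpos': array([ 7.55161599e+01,  1.80020486e+01, -2.75372659e+00,  6.93418721e+01,
        6.45163157e-05,  9.00026412e+01]), 'qd': array([-0.09246708,  0.02642709,  0.04187853, -0.0378937 , -0.02178006,
       -0.02445216]), 'joint_efforts': array([-3.26808106e-06, -5.39597619e+01,  3.39744580e+01,  1.94119447e-02,
       -1.76547843e-05,  6.09718697e-06]), 'ee_pos': array([149.92125934, 580.37917026, 241.46083098]), 'tool_rot': array([-89.99993998,   0.09764729,  75.5135187 ]), 'contact_force': array([ 0.5526216 , -0.38167433, -0.21327151]), 'wrist_torque': array([ 0.01676541,  0.03423626, -0.02028573]), 'gripper_width': 1.0026414176124065}
scene [[494.5173822    0.         282.1954781 ]
 [  0.         494.5173822  194.83601711]
 [  0.           0.           1.        ]] [-0.17538014  0.          0.          0.          0.        ] [ 1.36096372  2.15453487 -0.94147093] [ 219.59794753 -236.89156043 1418.45367825]
top [[518.6568523    0.         290.63600648]
 [  0.         518.6568523  214.79476223]
 [  0.           0.           1.        ]] [-0.07430326  0.          0.          0.          0.        ] [ 2.21441954 -2.20226388  0.03806903] [   8.92905859  486.56894884 1278.71564142]
```

View pics/scene0.png

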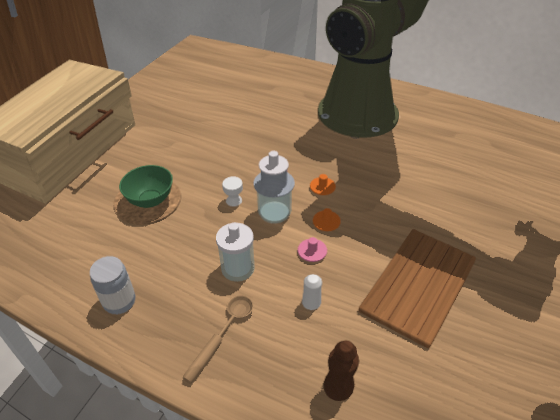

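View pics/top0.png

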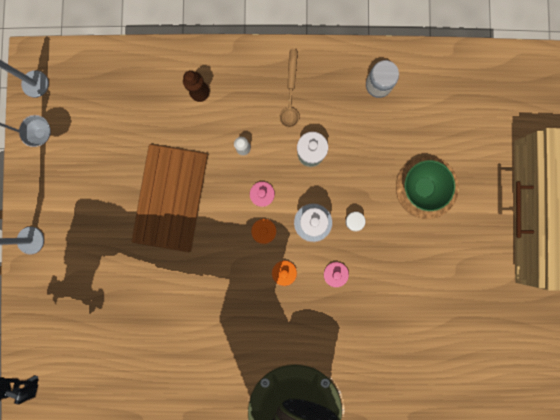

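Scene picture: the target (cup, filter and lid) is at about (274,190), with the jar look-alike at (236,250). In the top view the target is at (313,222), and the board corners are near (152,144), (208,153), (191,251) and (133,242).

```bash
cat > h.py <<'E'
import numpy as np,cv2
from rig import manip
from scipy.spatial.transform import Rotation as Ro
def und(c,p): return cv2.undistortPoints(np.array(p,float).reshape(-1,1,2),c["camera_matrix"],np.array(c["dist_coeffs"])).reshape(-1,2)
def ext(c,s=None):
    "camera->world R, origin"
    if "hand_eye" in c:
        H=np.array(c["hand_eye"]); R=Ro.from_euler('xyz',s["tool_rot"],degrees=True).as_matrix()
        return R@H[:3,:3], R@H[:3,3]+s["ee_pos"]
    R=cv2.Rodrigues(np.array(c["rvec"],float))[0]; return R.T,-R.T@np.array(c["tvec"]).ravel()
def onz(c,p,z,s=None):
    R,o=ext(c,s); d=np.c_[und(c,p),np.ones(len(np.array(p).reshape(-1,2)))]@R.T
    return o+d*((z-o[2])/d[:,2:])
def proj(c,P,s=None):
    R,o=ext(c,s); rv=cv2.Rodrigues(R.T)[0]
    return cv2.projectPoints(np.array(P,float).reshape(-1,1,3),rv,-R.T@o,c["camera_matrix"],np.array(c["dist_coeffs"]))[0].reshape(-1,2)
E
python3 - <<'E'
from h import *
c=manip.read_camera("top"); s=manip.read_camera("scene")
b=onz(c,[(152,144),(208,153),(191,251),(133,242)],15); print(b.round(),b.mean(0))
k=onz(c,[(315,221)],172); print("knob",k, proj(s,k))
for n,p,z in(("jar",(312,147),110),("eggcup",(356,221),70),("pink",(262,193),20),("orange",(285,272),20),("pink2",(336,274),20),("salt",(242,144),70)): print(n,onz(c,[p],z).round())
a=cv2.resize(c["image"][185:260,275:350],None,fx=5,fy=5,interpolation=cv2.INTER_CUBIC)
d=cv2.resize(s["image"][145:220,235:310],None,fx=5,fy=5,interpolation=cv2.INTER_CUBIC)
cv2.imwrite("pics/crop.png",np.hstack([a,d])[:,:,::-1])
E
```

```text
[[661. 358.  15.]
 [638. 217.  15.]
 [396. 257.  15.]
 [417. 401.  15.]] [527.85212586 308.30703051  15.        ]
knob [[468.41357281 -40.44225182 172.        ]] [[272.45190733 152.71056545]]
jar [[639. -36. 110.]]
eggcup [[ 471. -143.   70.]]
pink [[539.  82.  20.]]
orange [[346.  25.  20.]]
pink2 [[ 342. -100.   20.]]
salt [[652. 128.  70.]]
```

View pics/crop.png

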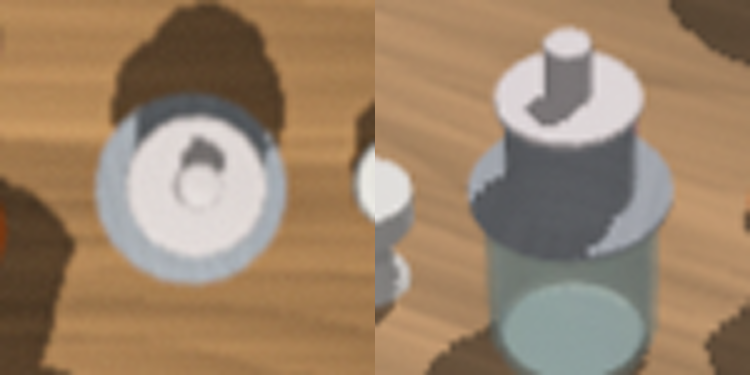

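The crop shows the knob top at about (314.5,222) in the top view and (273.4,153.4) in the scene view. The two views agree on roughly (467,-40,172). Setting out.

Request:
drive_tool:
  moves:
    - {"gripper":1,"dx":-0.01575,"dz":-0.0325}
    - {"gripper":1,"dx":-0.01575,"dz":-0.0325}
    - {"gripper":1,"dx":-0.01575,"dz":-0.0325}
    - {"gripper":1,"dx":-0.01575,"dz":-0.0325}
    - {"gripper":1,"dx":-0.01575,"dz":-0.0325}
    - {"gripper":1,"dx":-0.01575,"dz":-0.0325}
    - {"gripper":1,"dx":-0.01575,"dz":-0.0325}
    - {"gripper":1,"dx":-0.01575,"dz":-0.0325}
    - {"gripper":1,"dx":-0.01575,"dz":-0.0325}
    - {"gripper":1,"dx":-0.01575,"dz":-0.0325}
    - {"gripper":1,"dx":-0.01575,"dz":-0.0325}
    - {"gripper":1,"dx":-0.01575,"dz":-0.0325}

```text
invalid input at $.moves[0]: expected keys gripper, dx, dy, dz, yaw
```

Request:
drive_tool:
  moves:
    - {"gripper":1,"dx":-0.01575,"dy":0,"dz":-0.0325,"yaw":0}
    - {"gripper":1,"dx":-0.01575,"dy":0,"dz":-0.0325,"yaw":0}
    - {"gripper":1,"dx":-0.01575,"dy":0,"dz":-0.0325,"yaw":0}
    - {"gripper":1,"dx":-0.01575,"dy":0,"dz":-0.0325,"yaw":0}
    - {"gripper":1,"dx":-0.01575,"dy":0,"dz":-0.0325,"yaw":0}
    - {"gripper":1,"dx":-0.01575,"dy":0,"dz":-0.0325,"yaw":0}
    - {"gripper":1,"dx":-0.01575,"dy":0,"dz":-0.0325,"yaw":0}
    - {"gripper":1,"dx":-0.01575,"dy":0,"dz":-0.0325,"yaw":0}
    - {"gripper":1,"dx":-0.01575,"dy":0,"dz":-0.0325,"yaw":0}
    - {"gripper":1,"dx":-0.01575,"dy":0,"dz":-0.0325,"yaw":0}
    - {"gripper":1,"dx":-0.01575,"dy":0,"dz":-0.0325,"yaw":0}
    - {"gripper":1,"dx":-0.01575,"dy":0,"dz":-0.0325,"yaw":0}

```text
clock: 1.2
ee_pos: [481.5, 298.9, 242.3]
tool_rot: [-90.0, -0.0, 75.5]
contact_force: [-0.1, 0.9, 0.8]
gripper_width: 1.001
```

Request:
drive_tool:
  moves:
    - {"gripper":1,"dx":-0.0277,"dy":0,"dz":-0.0059,"yaw":0}
    - {"gripper":1,"dx":-0.0277,"dy":0,"dz":-0.0059,"yaw":0}
    - {"gripper":1,"dx":-0.0277,"dy":0,"dz":-0.0059,"yaw":0}
    - {"gripper":1,"dx":-0.0277,"dy":0,"dz":-0.0059,"yaw":0}
    - {"gripper":1,"dx":-0.0277,"dy":0,"dz":-0.0059,"yaw":0}
    - {"gripper":1,"dx":-0.0277,"dy":0,"dz":-0.0059,"yaw":0}
    - {"gripper":1,"dx":-0.0277,"dy":0,"dz":-0.0059,"yaw":0}
    - {"gripper":1,"dx":-0.0277,"dy":0,"dz":-0.0059,"yaw":0}
    - {"gripper":1,"dx":-0.0277,"dy":0,"dz":-0.0059,"yaw":0}
    - {"gripper":1,"dx":-0.0277,"dy":0,"dz":-0.0059,"yaw":0}
    - {"gripper":1,"dx":-0.0277,"dy":0,"dz":-0.0059,"yaw":0}
    - {"gripper":1,"dx":-0.0277,"dy":0,"dz":-0.0059,"yaw":0}

```text
clock: 2.2
ee_pos: [465.4, -40.5, 242.3]
tool_rot: [-90.0, -0.0, 75.5]
contact_force: [0.3, -0.0, -0.4]
gripper_width: 1.002
```

```bash
python3 - <<'E'
from h import *
s=manip.sense(); c=manip.read_camera("wrist"); print(s["ee_pos"],s["tool_rot"],s["qpos"],c["hand_eye"])
im=c["image"][:,:,::-1].copy()
print(proj(c,[(467,-40,172),(467,-40,144),(467,-40,93)],s))
np.save("w1.npy",c["image"]); cv2.imwrite("pics/w1.png",im)
E
```

```text
[465.39743977 -40.4733202  242.28935357] [-8.99997571e+01 -1.30174906e-03  7.55195932e+01] [-4.97113339e+00  3.66890770e+00 -2.01887199e+01  6.61423969e+01
  1.32398975e-03  9.50927342e+00] [[ 9.99998843e-01 -1.35324995e-03 -6.94732727e-04 -3.29638707e-02]
 [ 3.16483661e-04 -2.61629904e-01  9.65168220e-01 -1.31884647e+02]
 [-1.48787670e-03 -9.65167323e-01 -2.61629173e-01  6.58176484e+01]
 [ 0.00000000e+00  0.00000000e+00  0.00000000e+00  1.00000000e+00]]
[[277.13840436 226.93655557]
 [276.96748086 214.8850255 ]
 [276.73785228 198.72166672]]
```

View pics/w1.png

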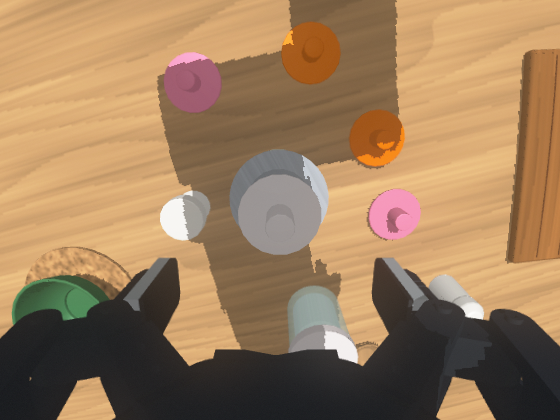

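The wrist picture shows the knob top at about (280,226), the lid disc centre at (280,213) and the flange centre at (279,200).

```bash
python3 - <<'E'
from h import *
s=manip.sense(); c=manip.read_camera("wrist")
for p,z in(((280,226),172),((280,213),144),((279,199.5),93)): print(z,onz(c,[p],z,s))
t=manip.read_camera("top"); print("flange top",onz(t,[(312.8,222.2)],93)); 
im=c["image"]; m=cv2.inRange(cv2.cvtColor(im,cv2.COLOR_RGB2HSV),(0,0,60),(180,50,255))[130:260,215:345]
n,l,st,ce=cv2.connectedComponentsWithStats(m); i=1+st[1:,4].argmax(); print(st[i],ce[i]+[215,130])
E
```

```text
172 [[466.67837519 -42.37156145 172.        ]]
144 [[465.99168806 -41.92944665 144.        ]]
93 [[468.00344427 -42.88427332  93.        ]]
flange top [[467.06805492 -39.41210933  93.        ]]
[  20   18   99  106 8060] [284.00310174 199.60210918]
```

Request:
drive_tool:
  moves:
    - {"gripper":1,"dx":0,"dy":0.012,"dz":-0.001,"yaw":0}
    - {"gripper":1,"dx":0,"dy":0.014,"dz":0,"yaw":0}
    - {"gripper":1,"dx":0,"dy":0.014,"dz":0,"yaw":0}
    - {"gripper":1,"dx":0,"dy":0.014,"dz":0,"yaw":0}
    - {"gripper":1,"dx":0,"dy":0.012,"dz":0,"yaw":0}
    - {"gripper":1,"dx":0,"dy":0.01,"dz":0,"yaw":0}
    - {"gripper":1,"dx":0,"dy":0.006,"dz":0,"yaw":0}
    - {"gripper":1,"dx":0,"dy":0,"dz":0,"yaw":0}
    - {"gripper":0,"dx":0,"dy":0,"dz":0,"yaw":0}
    - {"gripper":-0.2,"dx":0,"dy":0,"dz":0,"yaw":0}
    - {"gripper":-0.3,"dx":0,"dy":0,"dz":0,"yaw":0}
    - {"gripper":-0.4,"dx":0,"dy":0,"dz":0,"yaw":0}

```text
clock: 3.35
ee_pos: [467.3, -39.4, 161.0]
tool_rot: [-90.1, -0.0, 75.5]
contact_force: [0.7, -0.8, 0.3]
gripper_width: 0.457
```

Request:
drive_tool:
  moves:
    - {"gripper":-0.45,"dx":0,"dy":0,"dz":0,"yaw":0}
    - {"gripper":-0.5,"dx":0,"dy":0,"dz":0,"yaw":0}
    - {"gripper":-0.6,"dx":0,"dy":0,"dz":0,"yaw":0}
    - {"gripper":-0.8,"dx":0,"dy":0,"dz":0,"yaw":0}
    - {"gripper":-1,"dx":0,"dy":0,"dz":0,"yaw":0}
    - {"gripper":-1,"dx":0,"dy":0,"dz":0,"yaw":0}
    - {"gripper":-1,"dx":0,"dy":0,"dz":0,"yaw":0}

```text
clock: 3.93
ee_pos: [467.0, -39.4, 160.8]
tool_rot: [-90.0, -0.0, 75.5]
contact_force: [-1.6, 0.6, 5.9]
gripper_width: 0.21
```

Request:
drive_tool:
  moves:
    - {"gripper":-1,"dx":0,"dy":0,"dz":0,"yaw":0}
    - {"gripper":-1,"dx":0,"dy":-0.002,"dz":0,"yaw":0}
    - {"gripper":-1,"dx":0,"dy":-0.004,"dz":0,"yaw":0}
    - {"gripper":-1,"dx":0,"dy":-0.006,"dz":0,"yaw":0}
    - {"gripper":-1,"dx":0,"dy":-0.01,"dz":0,"yaw":0}
    - {"gripper":-1,"dx":0,"dy":-0.014,"dz":0,"yaw":0}
    - {"gripper":-1,"dx":0,"dy":-0.014,"dz":0,"yaw":0}
    - {"gripper":-1,"dx":0,"dy":-0.014,"dz":0,"yaw":0}
    - {"gripper":-1,"dx":0,"dy":-0.01,"dz":0,"yaw":0}
    - {"gripper":-1,"dx":0,"dy":-0.004,"dz":0,"yaw":0}
    - {"gripper":-1,"dx":0,"dy":0,"dz":0,"yaw":0}

```text
clock: 4.85
ee_pos: [467.5, -39.5, 239.6]
tool_rot: [-90.1, -0.0, 75.5]
contact_force: [0.5, -0.9, 0.1]
gripper_width: 0.207
```

```bash
python3 - <<'E'
from h import *
s=manip.sense(); c=manip.read_camera("wrist"); sc=manip.read_camera("scene"); print(s["ee_pos"],s["gripper_width"],s["contact_force"])
cv2.imwrite("pics/w2.png",np.hstack([cv2.resize(c["image"][130:],(560,290)),cv2.resize(sc["image"][60:230,200:340],(240,290))])[:,:,::-1])
np.save("w2.npy",c["image"])
E
```

```text
[467.54905691 -39.47912017 239.59545312] 0.20737588864757872 [ 0.49225743 -0.85544527  0.14854812]
```

View pics/w2.png

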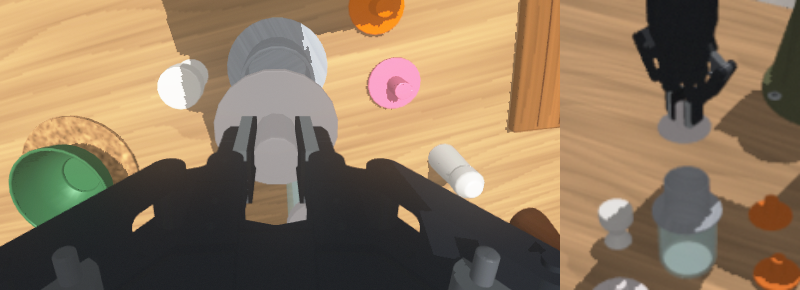

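Picture: the lid is held level by its knob at (275,150), and the filter stayed in the cup at (277,50). Carrying the lid to the far half of the board.

Request:
drive_tool:
  moves:
    - {"gripper":-1,"dx":0.01,"dy":0,"dz":-0.0026,"yaw":0}
    - {"gripper":-1,"dx":0.02,"dy":0,"dz":-0.0026,"yaw":0}
    - {"gripper":-1,"dx":0.03,"dy":0,"dz":-0.0026,"yaw":0}
    - {"gripper":-1,"dx":0.036,"dy":0,"dz":-0.0026,"yaw":0}
    - {"gripper":-1,"dx":0.038,"dy":0,"dz":-0.0026,"yaw":0}
    - {"gripper":-1,"dx":0.038,"dy":0,"dz":-0.0026,"yaw":0}
    - {"gripper":-1,"dx":0.038,"dy":0,"dz":-0.0026,"yaw":0}
    - {"gripper":-1,"dx":0.038,"dy":0,"dz":-0.0026,"yaw":0}
    - {"gripper":-1,"dx":0.036,"dy":0,"dz":-0.0026,"yaw":0}
    - {"gripper":-1,"dx":0.03,"dy":0,"dz":-0.0026,"yaw":0}
    - {"gripper":-1,"dx":0.025,"dy":0,"dz":-0.0026,"yaw":0}
    - {"gripper":-1,"dx":0.0177,"dy":0,"dz":-0.0026,"yaw":0}

```text
clock: 5.95
ee_pos: [585.9, 301.5, 236.6]
tool_rot: [-89.9, 0.0, 75.6]
contact_force: [0.3, -0.3, 0.1]
gripper_width: 0.214
```

```bash
python3 - <<'E'
from h import *
s=manip.sense(); c=manip.read_camera("wrist"); print(s["ee_pos"],s["qd"].round(1))
B=np.array([528,308,15]); u=np.array([.9857,-.168,0]); v=np.array([.168,.9857,0])
P=[B+a*125*u+b*75*v for a,b in((1,1),(1,-1),(-1,-1),(-1,1))]
im=c["image"][:,:,::-1].copy(); q=proj(c,P,s); print(q)
cv2.polylines(im,[q.astype(int)],True,(0,0,255),1)
t=manip.read_camera("top"); d=t["image"][120:270,110:230,::-1].copy()
d=cv2.resize(d,None,fx=2.8,fy=2.8); cv2.polylines(d,[((proj(t,P)-[110,120])*2.8).astype(int)],True,(0,0,255),1)
im=cv2.resize(im,(464,348)); o=np.zeros((420,800,3),np.uint8); o[:348,:464]=im; o[:,464:]=d; cv2.imwrite("pics/w3.png",o)
E
```

```text
[585.89981855 301.52379604 236.5661254 ] [11.2 17.5 26.2  9.  -0.7 11.6]
[[342.76199021 234.56993178]
 [213.31190138 244.71505985]
 [181.63479218   8.03795951]
 [333.14597975  -6.34456524]]
```

View pics/w3.png

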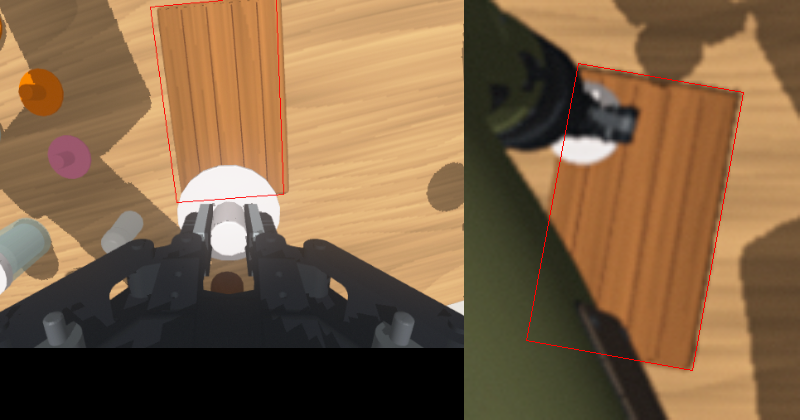

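The outline of the estimated board matches both views to a few mm, and the lid hangs over the board's far half. Lowering.

Request:
drive_tool:
  moves:
    - {"gripper":-1,"dx":0,"dy":0.008,"dz":0,"yaw":0}
    - {"gripper":-1,"dx":0,"dy":0.014,"dz":0,"yaw":0}
    - {"gripper":-1,"dx":0,"dy":0.02,"dz":0,"yaw":0}
    - {"gripper":-1,"dx":0,"dy":0.022,"dz":0,"yaw":0}
    - {"gripper":-1,"dx":0,"dy":0.022,"dz":0,"yaw":0}
    - {"gripper":-1,"dx":0,"dy":0.022,"dz":0,"yaw":0}
    - {"gripper":-1,"dx":0,"dy":0.022,"dz":0,"yaw":0}
    - {"gripper":-1,"dx":0,"dy":0.018,"dz":0,"yaw":0}
    - {"gripper":-1,"dx":0,"dy":0.014,"dz":0,"yaw":0}
    - {"gripper":-1,"dx":0,"dy":0.012,"dz":0,"yaw":0}
    - {"gripper":-1,"dx":0,"dy":0.008,"dz":0,"yaw":0}
    - {"gripper":-1,"dx":0,"dy":0.004,"dz":0,"yaw":0}

```text
clock: 7.05
ee_pos: [585.3, 297.2, 50.8]
tool_rot: [-89.9, 0.1, 75.5]
contact_force: [-0.4, -1.5, -2.0]
gripper_width: 0.212
```

Request:
drive_tool:
  moves:
    - {"gripper":-1,"dx":0,"dy":0.002,"dz":0,"yaw":0}
    - {"gripper":-1,"dx":0,"dy":0.0,"dz":0,"yaw":0}

```text
clock: 7.22
ee_pos: [586.3, 298.1, 50.4]
tool_rot: [-90.0, -0.0, 75.5]
contact_force: [-0.0, -0.3, -0.3]
gripper_width: 0.213
```

Request:
drive_tool:
  moves:
    - {"gripper":-1,"dx":0,"dy":0.002,"dz":0,"yaw":0}
    - {"gripper":-1,"dx":0,"dy":0.002,"dz":0,"yaw":0}
    - {"gripper":-1,"dx":0,"dy":0.001,"dz":0,"yaw":0}
    - {"gripper":-1,"dx":0,"dy":0.001,"dz":0,"yaw":0}
    - {"gripper":-1,"dx":0,"dy":0.001,"dz":0,"yaw":0}
    - {"gripper":-1,"dx":0,"dy":0,"dz":0,"yaw":0}

```text
clock: 7.72
ee_pos: [586.2, 298.1, 43.2]
tool_rot: [-90.0, 0.0, 75.5]
contact_force: [-0.1, 0.3, -0.5]
gripper_width: 0.209
```

Request:
drive_tool:
  moves:
    - {"gripper":-1,"dx":0,"dy":0.0005,"dz":0,"yaw":0}
    - {"gripper":-1,"dx":0,"dy":0.0005,"dz":0,"yaw":0}
    - {"gripper":-1,"dx":0,"dy":0,"dz":0,"yaw":0}

```text
clock: 7.97
ee_pos: [586.2, 298.2, 42.2]
tool_rot: [-90.0, 0.0, 75.5]
contact_force: [-0.5, -0.4, -0.2]
gripper_width: 0.207
```

Request:
drive_tool:
  moves:
    - {"gripper":-1,"dx":0,"dy":0.0005,"dz":0,"yaw":0}
    - {"gripper":-1,"dx":0,"dy":0.0005,"dz":0,"yaw":0}
    - {"gripper":-1,"dx":0,"dy":0,"dz":0,"yaw":0}

```text
clock: 8.22
ee_pos: [586.2, 298.2, 41.9]
tool_rot: [-90.0, -0.0, 75.5]
contact_force: [-1.5, -1.0, 4.9]
gripper_width: 0.206
```

```bash
python3 - <<'E'
from rig import manip
s=manip.sense(); print(s["contact_force"],s["ee_pos"])
E
```

```text
[-1.52352707 -1.02912399  4.8539352 ] [586.23391637 298.16298901  41.86194504]
```

Contact force is 4.9 N at the expected height, so the lid is down. Releasing slowly and rising.

Request:
drive_tool:
  moves:
    - {"gripper":-0.5,"dx":0,"dy":0,"dz":0,"yaw":0}
    - {"gripper":-0.4,"dx":0,"dy":0,"dz":0,"yaw":0}
    - {"gripper":-0.2,"dx":0,"dy":0,"dz":0,"yaw":0}
    - {"gripper":0,"dx":0,"dy":0,"dz":0,"yaw":0}
    - {"gripper":0.2,"dx":0,"dy":0,"dz":0,"yaw":0}
    - {"gripper":0.4,"dx":0,"dy":-0.004,"dz":0,"yaw":0}
    - {"gripper":0.6,"dx":0,"dy":-0.01,"dz":0,"yaw":0}
    - {"gripper":0.8,"dx":0,"dy":-0.02,"dz":0,"yaw":0}
    - {"gripper":1,"dx":0,"dy":-0.03,"dz":0,"yaw":0}
    - {"gripper":1,"dx":0,"dy":-0.035,"dz":0,"yaw":0}
    - {"gripper":1,"dx":0,"dy":-0.035,"dz":0,"yaw":0}
    - {"gripper":1,"dx":0,"dy":-0.035,"dz":0,"yaw":0}

```text
clock: 9.22
ee_pos: [586.0, 298.1, 213.0]
tool_rot: [-90.0, -0.0, 75.5]
contact_force: [1.9, 0.4, -0.3]
gripper_width: 1.002
```

Request:
drive_tool:
  moves:
    - {"gripper":1,"dx":-0.015,"dy":-0.0025,"dz":0.0026,"yaw":0}
    - {"gripper":1,"dx":-0.03,"dy":-0.0025,"dz":0.0026,"yaw":0}
    - {"gripper":1,"dx":-0.036,"dy":-0.0025,"dz":0.0026,"yaw":0}
    - {"gripper":1,"dx":-0.036,"dy":-0.0025,"dz":0.0026,"yaw":0}
    - {"gripper":1,"dx":-0.036,"dy":-0.0025,"dz":0.0026,"yaw":0}
    - {"gripper":1,"dx":-0.036,"dy":-0.0025,"dz":0.0026,"yaw":0}
    - {"gripper":1,"dx":-0.036,"dy":0,"dz":0.0026,"yaw":0}
    - {"gripper":1,"dx":-0.036,"dy":0,"dz":0.0026,"yaw":0}
    - {"gripper":1,"dx":-0.036,"dy":0,"dz":0.0026,"yaw":0}
    - {"gripper":1,"dx":-0.03,"dy":0,"dz":0.0026,"yaw":0}
    - {"gripper":1,"dx":-0.02,"dy":0,"dz":0.0026,"yaw":0}
    - {"gripper":1,"dx":-0.01,"dy":0,"dz":0.002,"yaw":0}

```text
clock: 10.22
ee_pos: [466.5, -41.9, 226.4]
tool_rot: [-90.1, 0.0, 75.4]
contact_force: [0.3, 0.1, -0.5]
gripper_width: 0.999
```

Request:
drive_tool:
  moves:
    - {"gripper":1,"dx":0,"dy":0,"dz":0,"yaw":0}
    - {"gripper":1,"dx":0,"dy":0,"dz":0,"yaw":0}

```text
clock: 10.38
ee_pos: [467.7, -39.6, 226.0]
tool_rot: [-90.1, -0.0, 75.5]
contact_force: [-0.5, -0.0, 0.5]
gripper_width: 0.997
```

```bash
python3 - <<'E'
from h import *
s=manip.sense(); c=manip.read_camera("wrist"); sc=manip.read_camera("scene"); t=manip.read_camera("top"); print(s["ee_pos"],s["tool_rot"])
q=proj(c,[(467,-40,140),(467,-40,93)],s); print(q)
im=c["image"][120:290,180:380]
o=np.hstack([cv2.resize(im,None,fx=2.8,fy=2.8,interpolation=2)[:476],cv2.resize(sc["image"][210:350,340:490],(240,224))[:224].repeat(1,0) if 0 else np.vstack([cv2.resize(sc["image"][220:350,350:490],(240,223)),cv2.resize(t["image"][125:265,115:250],(240,253))])])
print(o.shape); cv2.imwrite("pics/w4.png",o[:,:,::-1])
E
```

```text
[467.68280632 -39.62300549 225.95002042] [-9.00616173e+01 -4.87730681e-02  7.54691059e+01]
[[274.93022869 216.97358165]
 [274.99829031 200.77981569]]
(476, 800, 3)
```

View pics/w4.png

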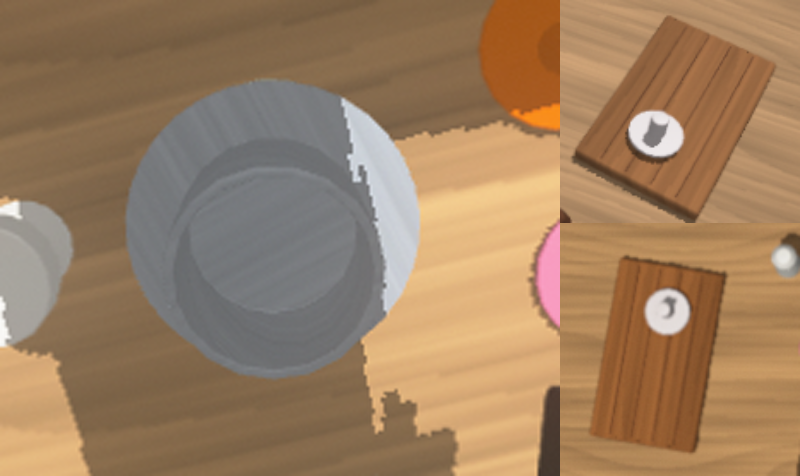

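The lid sits knob-up on the board (right-hand insets). The filter rim is centred at about (280,217) and the flange at about (277.5,200.5) in full wrist pixels.

```bash
python3 - <<'E'
from h import *
s=manip.sense(); c=manip.read_camera("wrist"); print(s["ee_pos"],s["tool_rot"],c["camera_matrix"].round(1).tolist(),c["dist_coeffs"])
for p,z in(((280,217.1),140),((277.5,200.5),93)):
    P=onz(c,[p],z,s); print(P,proj(c,P,s))
g=cv2.cvtColor(c["image"],cv2.COLOR_RGB2GRAY); r=g[217].astype(int); print(r[225:335].tolist())
E
```

```text
[467.84736538 -38.78662373 225.42498861] [-9.00133140e+01 -2.61539944e-02  7.56034808e+01] [[326.5, 0.0, 275.5], [0.0, 326.5, 208.5], [0.0, 0.0, 1.0]] [-0.06685349  0.          0.          0.          0.        ]
[[467.90388076 -35.75412524 140.        ]] [[280.  217.1]]
[[467.20730326 -37.07724162  93.        ]] [[277.5 200.5]]
[112, 118, 122, 123, 123, 122, 123, 120, 120, 120, 121, 117, 121, 119, 120, 115, 108, 105, 108, 108, 107, 109, 110, 109, 108, 113, 118, 119, 120, 119, 119, 118, 119, 118, 117, 115, 117, 117, 119, 119, 120, 121, 121, 120, 119, 119, 121, 121, 120, 120, 121, 121, 123, 123, 125, 123, 124, 124, 121, 120, 119, 120, 121, 123, 123, 122, 122, 123, 124, 121, 124, 123, 123, 125, 126, 128, 129, 119, 114, 115, 114, 114, 113, 113, 113, 113, 113, 117, 125, 125, 126, 186, 208, 209, 206, 204, 205, 205, 204, 204, 205, 196, 194, 196, 198, 199, 201, 201, 201, 200]
```

Request:
drive_tool:
  moves:
    - {"gripper":1,"dx":0.0015,"dy":0.008,"dz":0,"yaw":0}
    - {"gripper":1,"dx":0,"dy":0.014,"dz":0,"yaw":0}
    - {"gripper":1,"dx":0,"dy":0.016,"dz":0,"yaw":0}
    - {"gripper":1,"dx":0,"dy":0.016,"dz":0,"yaw":0}
    - {"gripper":1,"dx":0,"dy":0.016,"dz":0,"yaw":0}
    - {"gripper":1,"dx":0,"dy":0.014,"dz":0,"yaw":0}
    - {"gripper":1,"dx":0,"dy":0.012,"dz":0,"yaw":0}
    - {"gripper":1,"dx":0,"dy":0.01,"dz":0,"yaw":0}
    - {"gripper":1,"dx":0,"dy":0.007,"dz":0,"yaw":0}
    - {"gripper":1,"dx":0,"dy":0.0035,"dz":0,"yaw":0}
    - {"gripper":1,"dx":0,"dy":0,"dz":0,"yaw":0}
    - {"gripper":1,"dx":0,"dy":0,"dz":0,"yaw":0}

```text
clock: 11.58
ee_pos: [467.9, -38.3, 109.0]
tool_rot: [-90.0, -0.0, 75.5]
contact_force: [-0.6, 0.7, -0.0]
gripper_width: 1.0
```

Request:
drive_tool:
  moves:
    - {"gripper":0.8,"dx":0,"dy":0,"dz":0,"yaw":0}
    - {"gripper":0.6,"dx":0,"dy":0,"dz":0,"yaw":0}
    - {"gripper":0.5,"dx":0,"dy":0,"dz":0,"yaw":0}
    - {"gripper":0.45,"dx":0,"dy":0,"dz":0,"yaw":0}
    - {"gripper":0.4,"dx":0,"dy":0,"dz":0,"yaw":0}
    - {"gripper":0.36,"dx":0,"dy":0,"dz":0,"yaw":0}
    - {"gripper":0.32,"dx":0,"dy":0,"dz":0,"yaw":0}
    - {"gripper":0.28,"dx":0,"dy":0,"dz":0,"yaw":0}
    - {"gripper":0.24,"dx":0,"dy":0,"dz":0,"yaw":0}
    - {"gripper":0.2,"dx":0,"dy":0,"dz":0,"yaw":0}

```text
clock: 12.42
ee_pos: [467.9, -38.3, 109.4]
tool_rot: [-90.0, -0.0, 75.5]
contact_force: [-2.3, 0.8, 6.5]
gripper_width: 0.643
```

Request:
drive_tool:
  moves:
    - {"gripper":-0.2,"dx":0,"dy":0,"dz":0,"yaw":0}
    - {"gripper":-1,"dx":0,"dy":0,"dz":0,"yaw":0}
    - {"gripper":-1,"dx":0,"dy":0,"dz":0,"yaw":0}
    - {"gripper":-1,"dx":0,"dy":0,"dz":0,"yaw":0}

```text
clock: 12.75
ee_pos: [467.8, -38.3, 109.3]
tool_rot: [-90.0, -0.0, 75.5]
contact_force: [-1.0, 1.3, 6.1]
gripper_width: 0.645
```

Request:
drive_tool:
  moves:
    - {"gripper":-1,"dx":0,"dy":-0.001,"dz":0,"yaw":0}
    - {"gripper":-1,"dx":0,"dy":-0.002,"dz":0,"yaw":0}
    - {"gripper":-1,"dx":0,"dy":-0.003,"dz":0,"yaw":0}
    - {"gripper":-1,"dx":0,"dy":-0.003,"dz":0,"yaw":0}
    - {"gripper":-1,"dx":0,"dy":-0.003,"dz":0,"yaw":0}
    - {"gripper":-1,"dx":0,"dy":-0.004,"dz":0,"yaw":0}
    - {"gripper":-1,"dx":0,"dy":-0.004,"dz":0,"yaw":0}
    - {"gripper":-1,"dx":0,"dy":-0.006,"dz":0,"yaw":0}
    - {"gripper":-1,"dx":0,"dy":-0.01,"dz":0,"yaw":0}
    - {"gripper":-1,"dx":0,"dy":-0.014,"dz":0,"yaw":0}
    - {"gripper":-1,"dx":0,"dy":-0.016,"dz":0,"yaw":0}
    - {"gripper":-1,"dx":0,"dy":-0.016,"dz":0,"yaw":0}

```text
clock: 13.75
ee_pos: [467.5, -38.4, 192.1]
tool_rot: [-90.0, -0.0, 75.5]
contact_force: [0.4, 0.1, -1.5]
gripper_width: 0.65
```

Request:
drive_tool:
  moves:
    - {"gripper":-1,"dx":0,"dy":-0.014,"dz":0,"yaw":0}
    - {"gripper":-1,"dx":0,"dy":-0.01,"dz":0,"yaw":0}
    - {"gripper":-1,"dx":0,"dy":-0.004,"dz":0,"yaw":0}
    - {"gripper":-1,"dx":0,"dy":0,"dz":0,"yaw":0}
    - {"gripper":-1,"dx":0,"dy":0,"dz":0,"yaw":0}

```text
clock: 14.17
ee_pos: [467.5, -38.4, 218.6]
tool_rot: [-90.0, 0.0, 75.5]
contact_force: [-0.7, -1.1, -2.7]
gripper_width: 0.645
```

```bash
python3 - <<'E'
from h import *
s=manip.sense(); c=manip.read_camera("wrist"); sc=manip.read_camera("scene"); print(s["ee_pos"],s["gripper_width"],s["contact_force"])
cv2.imwrite("pics/w5.png",np.hstack([c["image"][100:],cv2.resize(sc["image"][60:230,200:327],(240,320))])[:,:,::-1])
E
```

```text
[467.53536491 -38.39852378 218.60990485] 0.6451719505527618 [-0.68762395 -1.07704937 -2.67915596]
```

View pics/w5.png

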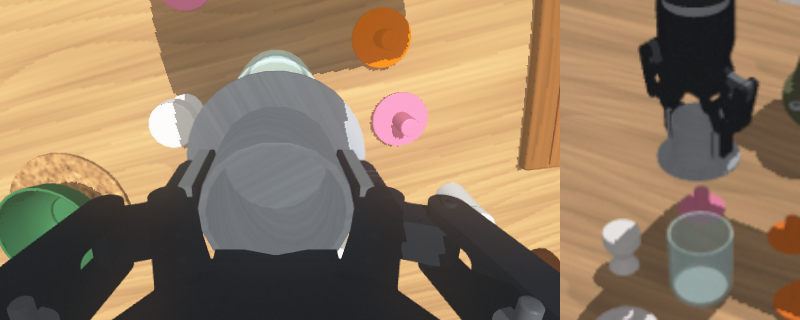

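The filter is out and upright in the jaws, and the cup is still standing. Carrying the filter to the near half of the board.

Request:
drive_tool:
  moves:
    - {"gripper":-1,"dx":0.008,"dy":0,"dz":0.0023,"yaw":0}
    - {"gripper":-1,"dx":0.016,"dy":0,"dz":0.0043,"yaw":0}
    - {"gripper":-1,"dx":0.024,"dy":0,"dz":0.007,"yaw":0}
    - {"gripper":-1,"dx":0.032,"dy":0,"dz":0.008,"yaw":0}
    - {"gripper":-1,"dx":0.036,"dy":0,"dz":0.009,"yaw":0}
    - {"gripper":-1,"dx":0.036,"dy":0,"dz":0.009,"yaw":0}
    - {"gripper":-1,"dx":0.036,"dy":0,"dz":0.009,"yaw":0}
    - {"gripper":-1,"dx":0.036,"dy":0,"dz":0.009,"yaw":0}
    - {"gripper":-1,"dx":0.036,"dy":0,"dz":0.009,"yaw":0}
    - {"gripper":-1,"dx":0.033,"dy":0,"dz":0.008,"yaw":0}
    - {"gripper":-1,"dx":0.028,"dy":0,"dz":0.007,"yaw":0}
    - {"gripper":-1,"dx":0.016,"dy":0,"dz":0.004,"yaw":0}

```text
clock: 15.27
ee_pos: [468.1, 312.8, 217.9]
tool_rot: [-89.9, -0.0, 75.7]
contact_force: [0.6, 0.1, -0.8]
gripper_width: 0.646
```

Request:
drive_tool:
  moves:
    - {"gripper":-1,"dx":0.008,"dy":0,"dz":0.002,"yaw":0}
    - {"gripper":-1,"dx":0,"dy":0.004,"dz":0,"yaw":0}
    - {"gripper":-1,"dx":0,"dy":0.01,"dz":0,"yaw":0}
    - {"gripper":-1,"dx":0,"dy":0.016,"dz":0,"yaw":0}
    - {"gripper":-1,"dx":0,"dy":0.02,"dz":0,"yaw":0}
    - {"gripper":-1,"dx":0,"dy":0.02,"dz":0,"yaw":0}
    - {"gripper":-1,"dx":0,"dy":0.02,"dz":0,"yaw":0}
    - {"gripper":-1,"dx":0,"dy":0.016,"dz":0,"yaw":0}
    - {"gripper":-1,"dx":0,"dy":0.01,"dz":0,"yaw":0}
    - {"gripper":-1,"dx":0,"dy":0.004,"dz":0,"yaw":0}
    - {"gripper":-1,"dx":0,"dy":0,"dz":0,"yaw":0}

```text
clock: 16.18
ee_pos: [468.6, 316.0, 97.7]
tool_rot: [-89.9, 0.1, 75.4]
contact_force: [0.3, 0.9, -1.1]
gripper_width: 0.654
```

```bash
python3 - <<'E'
from h import *
s=manip.sense(); sc=manip.read_camera("scene"); c=manip.read_camera("wrist"); print(s["ee_pos"],s["gripper_width"],s["contact_force"])
cv2.imwrite("pics/w6.png",np.hstack([cv2.resize(c["image"],(440,330)),cv2.resize(sc["image"][180:350,330:510],(350,330))])[:,:,::-1])
E
```

```text
[468.56525457 316.03078382  97.74997123] 0.6535065001474586 [ 0.34356554  0.88689304 -1.13620606]
```

View pics/w6.png

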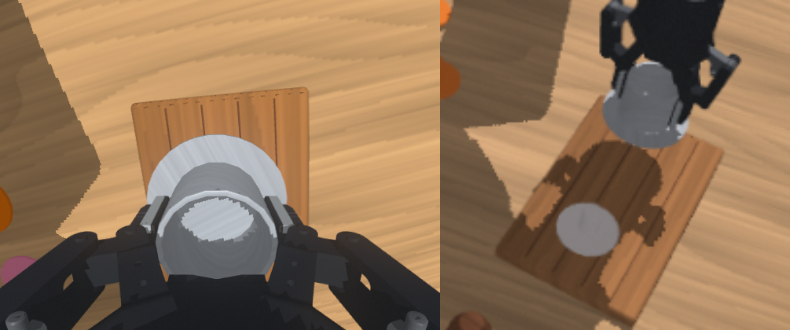

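The filter hangs upright over the board's near half, centred between the long edges and clear of the lid. Lowering to contact.

Request:
drive_tool:
  moves:
    - {"gripper":-1,"dx":0,"dy":0.004,"dz":0,"yaw":0}
    - {"gripper":-1,"dx":0,"dy":0.008,"dz":0,"yaw":0}
    - {"gripper":-1,"dx":0,"dy":0.01,"dz":0,"yaw":0}
    - {"gripper":-1,"dx":0,"dy":0.009,"dz":0,"yaw":0}
    - {"gripper":-1,"dx":0,"dy":0.006,"dz":0,"yaw":0}
    - {"gripper":-1,"dx":0,"dy":0.004,"dz":0,"yaw":0}
    - {"gripper":-1,"dx":0,"dy":0.003,"dz":0,"yaw":0}
    - {"gripper":-1,"dx":0,"dy":0.002,"dz":0,"yaw":0}
    - {"gripper":-1,"dx":0,"dy":0.001,"dz":0,"yaw":0}
    - {"gripper":-1,"dx":0,"dy":0,"dz":0,"yaw":0}
    - {"gripper":-1,"dx":0,"dy":0,"dz":0,"yaw":0}

```text
clock: 17.2
ee_pos: [469.4, 317.7, 52.1]
tool_rot: [-90.0, -0.0, 75.5]
contact_force: [1.3, -0.5, -2.2]
gripper_width: 0.649
```

Request:
drive_tool:
  moves:
    - {"gripper":-1,"dx":0,"dy":0.001,"dz":0,"yaw":0}
    - {"gripper":-1,"dx":0,"dy":0.001,"dz":0,"yaw":0}
    - {"gripper":-1,"dx":0,"dy":0,"dz":0,"yaw":0}

```text
clock: 17.45
ee_pos: [469.1, 317.6, 49.8]
tool_rot: [-90.0, -0.0, 75.5]
contact_force: [0.0, 0.1, -2.0]
gripper_width: 0.643
```

Request:
drive_tool:
  moves:
    - {"gripper":-1,"dx":0,"dy":0.001,"dz":0,"yaw":0}
    - {"gripper":-1,"dx":0,"dy":0.001,"dz":0,"yaw":0}
    - {"gripper":-1,"dx":0,"dy":0.0005,"dz":0,"yaw":0}
    - {"gripper":-1,"dx":0,"dy":0,"dz":0,"yaw":0}

```text
clock: 17.78
ee_pos: [469.0, 317.5, 47.1]
tool_rot: [-90.0, 0.0, 75.5]
contact_force: [0.3, 0.4, -1.6]
gripper_width: 0.646
```

Request:
drive_tool:
  moves:
    - {"gripper":-1,"dx":0,"dy":0.0005,"dz":0,"yaw":0}
    - {"gripper":-1,"dx":0,"dy":0,"dz":0,"yaw":0}

```text
clock: 17.95
ee_pos: [469.1, 317.5, 46.7]
tool_rot: [-90.0, 0.0, 75.5]
contact_force: [-0.1, 0.7, -1.0]
gripper_width: 0.65
```

Request:
drive_tool:
  moves:
    - {"gripper":-1,"dx":0,"dy":0.0005,"dz":0,"yaw":0}
    - {"gripper":-1,"dx":0,"dy":0,"dz":0,"yaw":0}

```text
clock: 18.12
ee_pos: [469.2, 317.6, 46.4]
tool_rot: [-90.0, -0.0, 75.5]
contact_force: [0.4, 0.7, -1.0]
gripper_width: 0.647
```

Request:
drive_tool:
  moves:
    - {"gripper":-1,"dx":0,"dy":0.0003,"dz":0,"yaw":0}
    - {"gripper":-1,"dx":0,"dy":0,"dz":0,"yaw":0}

```text
clock: 18.28
ee_pos: [469.2, 317.6, 46.4]
tool_rot: [-90.0, -0.0, 75.5]
contact_force: [-1.2, -0.5, 3.9]
gripper_width: 0.649
```

Contact force is 3.9 N at the expected height (46.4 mm). Releasing.

Request:
drive_tool:
  moves:
    - {"gripper":0.3,"dx":0,"dy":0,"dz":0,"yaw":0}
    - {"gripper":0.4,"dx":0,"dy":0,"dz":0,"yaw":0}
    - {"gripper":0.5,"dx":0,"dy":0,"dz":0,"yaw":0}
    - {"gripper":0.7,"dx":0,"dy":0,"dz":0,"yaw":0}
    - {"gripper":0.85,"dx":0,"dy":0,"dz":0,"yaw":0}
    - {"gripper":1,"dx":0,"dy":0,"dz":0,"yaw":0}
    - {"gripper":1,"dx":0,"dy":0,"dz":0,"yaw":0}
    - {"gripper":1,"dx":0,"dy":0,"dz":0,"yaw":0}

```text
clock: 18.95
ee_pos: [469.1, 317.5, 45.9]
tool_rot: [-90.0, 0.0, 75.5]
contact_force: [0.1, 0.3, -0.3]
gripper_width: 0.999
```

Request:
drive_tool:
  moves:
    - {"gripper":1,"dx":0,"dy":-0.004,"dz":0,"yaw":0}
    - {"gripper":1,"dx":0,"dy":-0.01,"dz":0,"yaw":0}
    - {"gripper":1,"dx":0,"dy":-0.016,"dz":0,"yaw":0}
    - {"gripper":1,"dx":0,"dy":-0.02,"dz":0,"yaw":0}
    - {"gripper":1,"dx":0,"dy":-0.025,"dz":0,"yaw":0}
    - {"gripper":1,"dx":0,"dy":-0.03,"dz":0,"yaw":0}
    - {"gripper":1,"dx":0,"dy":-0.03,"dz":0,"yaw":0}
    - {"gripper":1,"dx":0,"dy":-0.03,"dz":0,"yaw":0}
    - {"gripper":1,"dx":0,"dy":-0.02,"dz":0,"yaw":0}
    - {"gripper":1,"dx":0,"dy":-0.01,"dz":0,"yaw":0}
    - {"gripper":1,"dx":0,"dy":0,"dz":0,"yaw":0}

```text
clock: 19.87
ee_pos: [470.4, 318.5, 244.3]
tool_rot: [-90.2, -0.2, 75.5]
contact_force: [-0.1, 0.4, 0.3]
gripper_width: 1.006
```

```bash
python3 - <<'E'
from h import *
s=manip.sense(); sc=manip.read_camera("scene"); c=manip.read_camera("wrist"); t=manip.read_camera("top"); print(s["clock"],s["ee_pos"],s["gripper_width"],s["contact_force"])
o=np.hstack([cv2.resize(c["image"],(400,300)),cv2.resize(sc["image"][120:360,210:530],(400,300))])
d=cv2.resize(t["image"][120:300,100:400],(500,300)); o=np.vstack([o,np.hstack([d,np.zeros((300,300,3),np.uint8)])])
cv2.imwrite("pics/w7.png",o[:,:,::-1])
E
```

```text
19.8667 [470.40893472 318.45456423 244.26745454] 1.0061461043836322 [-0.11453154  0.44819949  0.25932726]
```

View pics/w7.png

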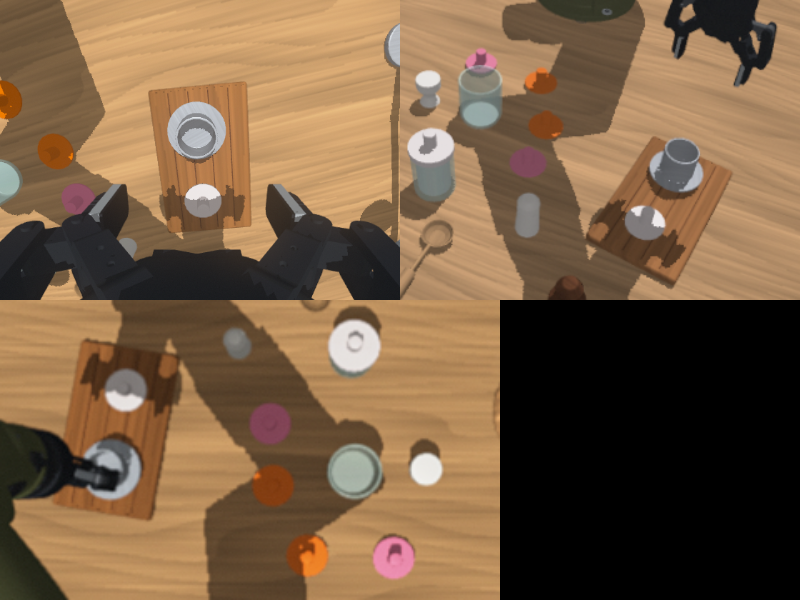

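The filter stands upright on the board beside the lid, which is knob up. The cup is standing at its original place, top pixel about (313,222), and the gripper is clear. Handing in.

```bash
python3 -c "
from rig import manip
print(manip.hand_in(), manip.sense()['clock'])"
```

```text
the job is handed in; nothing more can be done
the job is handed in; nothing more can be done
```

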